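# Wind the red tensioner to its yellow tooth

### The arm

A 6-joint arm with a two-finger parallel gripper is mounted at the origin on a cart in front of the work surface, level with it; the furniture and walls round the work are solid. World frame = base frame: x ahead of the robot, y to its left, z up, the work surface at z = 0. Lengths are in m, angles in rad, forces in N, time in s.
With the tool pointing down it reaches from about 0.375 to 0.925 m from the base axis. Payload 5.7 kg.
Tool frame: the origin (TCP) lies at the very end of the fingers, on their centre line; the grasp point (between the pads) lies 19 mm behind it; x points along the fingers, y is the direction in which the jaws open and shut, and the axes are right-handed (so a half turn about x gives the same grasp; the last joint's range is limited). The gripper opens to 88 mm and grips with 3 to 60 N. Pads are 20 mm wide; open, the fingers measure 115 mm over their backs; the gripper's body (75 mm by 178 mm) begins 61 mm behind the grasp point.
Start: joints at [1.033, 0.359, 1.51, -0, 1.272, -0.115], TCP at [0.246, 0.547, 0.223] pointing down, gripper open.
Joint ranges: [-2.97, 2.97], [-1.01, 2.36], [0.21, 2.38], [-0.96, 4.11], [0.2, 2.71], [-2.98, 2.98]. Speed limits (rad/s): [2.39, 2.39, 3.14, 3.14, 3.14, 3.14].

### API

Orientations are given as a unit quaternion [x, y, z, w].
In Python, from plant import arm gives the robot as it stands. The module is installed in compiled form; this text tells all that it offers.
- The arm moves only by the shell command python3 -m inch 'ROWS' [OPENING] [FORCE]. ROWS is JSON, a list of rows, each an object of numbers: "dx", "dy", "dz": the shift along the tool's x, y, z in mm; "yaw": the turn about the tool's x in rad. A call has 1 to 5 rows; each row is the pose to reach, as a shift and turn from the pose measured when the call began, along the tool's axes at that moment; what a row does not reach only later rows make up. A row lasts 1/8 s, in which the tool goes at most 62.5 mm and 10.7 degrees, less where a joint would pass 70% of its speed; a pose out of reach is approached as far as the arm can. A call with a gripper value outside its range is refused whole. OPENING is the opening, from 0 (shut) to 1 (fully open), set as the call begins (- or left out, the last holds). The fingers move at their own pace and stop on an object; FORCE is the grip in N (left out, the last holds). Time passes only in rows, so rows that repeat a pose let the fingers close. It gives the time, the measured TCP pose, the force and the opening at its end, in the units of the state.
- arm.get_obs(): the state, without advancing time (a new reading comes with each control period).
- arm.get_image(name): name is "scene" or "top"; returns a dict with "img" (384x512x3 uint8, red, green, blue), "range_z" (384x512 float32, m along the optical axis (not along the pixel's ray), 0 where there is no reading), "intrinsics" (3x3 intrinsics, pixels), "k1" (the pictures are not rectified: a ray, as slopes to the right and down, at radius r is drawn at 1 + k1 r^2 times it, then the intrinsics apply), "extrinsics" (4x4, takes a point from world to camera coordinates). Camera axes: x right, y down, z forward; pixel columns grow to the right and rows downward; lengths in m; the calibration is good to about 2 mm. A picture is of the moment at which its call begins.
- arm.job_done(): hands the job in, once; it reports no verdict.
The state is a dict: "time": time; "qpos": joint angles; "joint_vel": joint speeds; "joint_efforts": joint torques, N m; "tcp_pos": TCP position; "tcp_rot": TCP orientation; "contact_force": force on the tool from outside, world axes, zero at the start; "wrist_torque": the same for the moment, N m; "opening": finger opening in m.
Only numpy, scipy, OpenCV 4.12 (cv2) and the standard library are available. Lean on these libraries where they do the work, as an engineer would, in place of code of your own. Each camera call takes 0.05 s, during which the arm holds its last target.

### The job

Wind up the spring tensioner that has the red knob: turn its knob clockwise, seen from above, until its green pawl has ridden over the yellow tooth and clicked in behind its steep face, but not over the next tooth; then let go so that the pawl alone holds the wheel there. Leave the tensioner with the blue knob as it is and do not shift or knock over the oil bottle.

Things in the scene. Friction and masses are not known exactly. Their poses are not given: they have to be found in the camera images.
- red_grip (a point): On the upright axis of the red knob, 51 mm over the bench, at grip height. The knob is a bar 54 mm long (point x), 16 mm thick (point y; grip across it), 31 to 71 mm over the bench. It turns with the steel ratchet wheel under it, 90 mm across, top 26 mm over the bench, 16 teeth, one yellow. The green pawl beside the wheel is below 28 mm. Base plate 150 x 130 x 8 mm, screwed down.
- red_wheel (a joint): Knob and wheel, rad, growing clockwise from above. The pawl holds it at 0, 0.393, 0.785, 1.178 (yellow tooth), 1.571. Starts caught at one of the first three, after up to 0.5 s of springing back. A spring turns it back, so let go between teeth it drops to the last tooth passed; it cannot go back over a tooth. Turn 0.1 to 0.3 past a tooth, then let go. Needs under 0.15 N m.
- blue_wheel (a joint): The same angle for the other tensioner, built alike but with a blue knob. It is caught at 0. The two tensioners stand side by side, either one on the left, about 0.25 m apart.
- oil_bottle: Small yellow oil bottle with a red nozzle, 36 mm across and 107 mm tall, standing loose on the bench beyond the tensioners; origin at the centre of its underside, z axis up.
There are look-alikes about, which are no part of the job. What is shaped like the part that bears red_grip but pink is not meant.

How it is judged:
By the outcome, as a careful person would: the job done as asked, in the order asked, and still so for the second after the job is handed in, with the robot touching nothing.
It also fails if it takes over 35 s, if anything falls off the work surface, if the arm or the gripper's body presses on something with over 40 N, if the wrist force passes 120 N, or if a joint passes its speed limit or range.

## Working session

There is one attempt and no reset: what is moved stays moved. The work goes in short steps, Python scripts to look and compute and a shell command to move; the robot and the scene stay as the last step left them, time stands still between calls to the robot, and variables do not carry over. Pictures are saved under pics/ and viewed, and the job is handed in when it is done.

```bash
mkdir -p pics; cat > h.py <<'E'
import numpy as np,cv2
from plant import arm
def snap(name,fn):
    d=arm.get_image(name); np.savez('pics/'+fn+'.npz',**d)
    cv2.imwrite('pics/'+fn+'.png',cv2.resize(d['img'][:,:,::-1],None,fx=1.5,fy=1.5))
    return d
def load(fn): return dict(np.load('pics/'+fn+'.npz'))
def world(d,u,v,z=None):
    K=d['intrinsics'];k1=float(d['k1'])
    p=np.array([(u-K[0,2])/K[0,0],(v-K[1,2])/K[1,1]]); q=p.copy()
    for _ in range(30): q=p/(1+k1*(q@q))
    E=d['extrinsics'];R=E[:3,:3];t=E[:3,3]
    ray=R.T@np.r_[q,1];c=-R.T@t
    if z is None: s=d['range_z'][int(round(v)),int(round(u))]
    else: s=(z-c[2])/ray[2]
    return c+s*ray
def crop(d,fn,u0,v0,u1,v1,f):
    cv2.imwrite('pics/'+fn+'.png',cv2.resize(np.ascontiguousarray(d['img'][v0:v1,u0:u1,::-1]),None,fx=f,fy=f,interpolation=cv2.INTER_CUBIC))
E
python3 - <<'E'
from h import *
snap('scene','s0');d=snap('top','t0')
o=arm.get_obs();print({k:np.round(v,3) for k,v in o.items()})
E
```

```text
{'time': np.float64(0.1), 'qpos': array([ 1.033,  0.359,  1.511,  0.   ,  1.273, -0.115]), 'joint_vel': array([-0.001, -0.002, -0.003, -0.001,  0.001, -0.   ]), 'joint_efforts': array([ 2.0000e-03, -5.1635e+01, -2.7141e+01,  6.8000e-02,  2.8000e-02,
        0.0000e+00]), 'tcp_pos': array([0.246, 0.547, 0.222]), 'tcp_rot': array([ 0.148,  0.692, -0.149,  0.691]), 'contact_force': array([-0.083,  0.177, -0.117]), 'wrist_torque': array([-0.011, -0.022, -0.041]), 'opening': np.float64(0.088)}
```

View pics/s0.png

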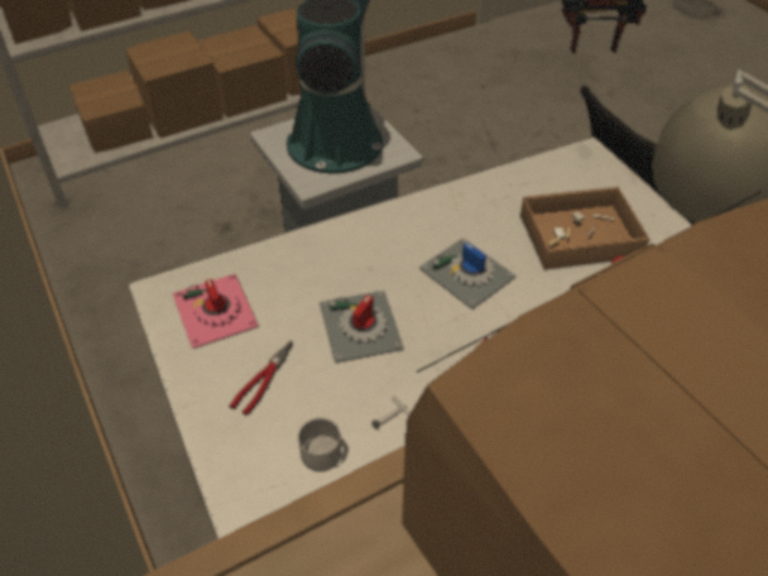

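View pics/t0.png

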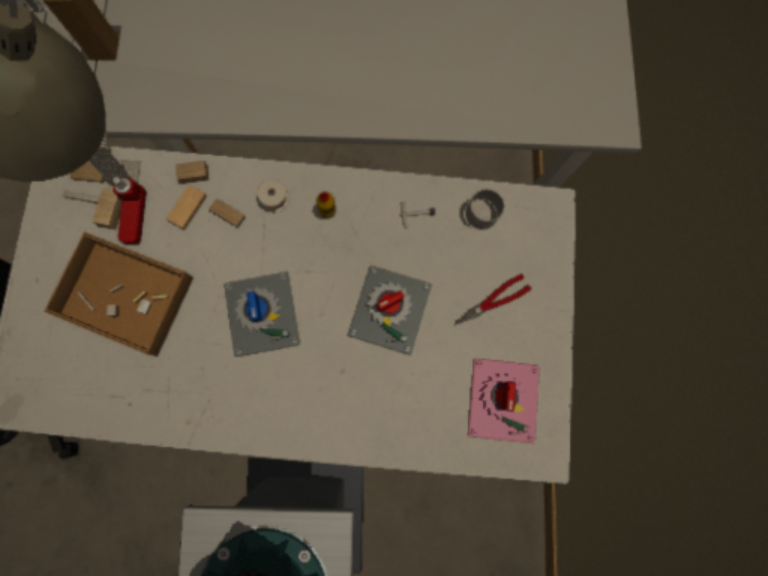

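Candidates in the top view (1.5x px): a red knob on a grey plate at (390,303), a red knob on a pink plate at (505,398), and a blue knob at (256,306). The grey-plated one at (390,303) fits the description. The pink one is the decoy. I'll confirm in enlarged crops.

```bash
python3 - <<'E'
from h import *
d=load('t0'); crop(d,'t0c',225,170,295,242,8); crop(load('s0'),'s0c',205,185,275,245,8)
for n,u,v,z in [('red',260,201.5,.071),('bottle',217,137,.1),('pink',338,264,.07)]: print(n,world(d,u,v),world(d,u,v,z))
E
```

```text
red [ 0.53598094 -0.22008146  0.07044676] [ 0.53589019 -0.22005746  0.071     ]
bottle [ 0.72328313 -0.09208926  0.06721778] [ 0.71172467 -0.09490798  0.1       ]
pink [ 0.3678587  -0.43712515  0.06836173] [ 0.36786892 -0.43669487  0.07      ]
```

View pics/t0c.png

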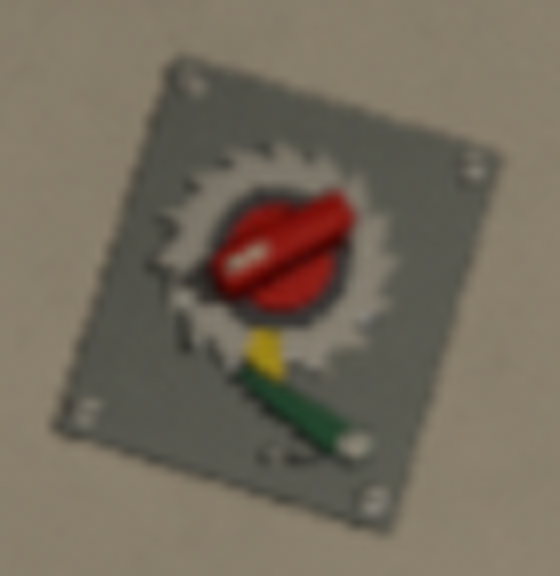

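View pics/s0c.png

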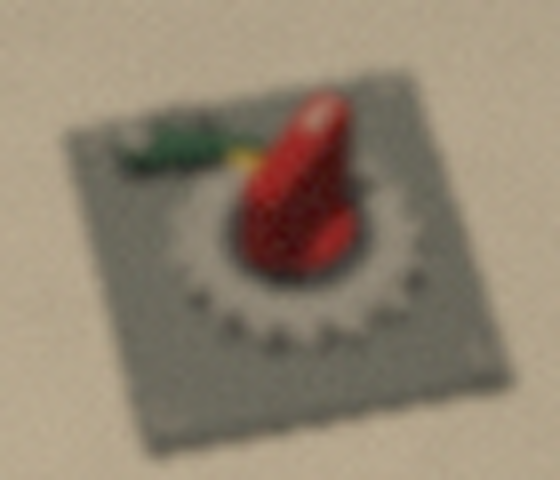

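The crops confirm it: a grey plate with a red bar knob at crop (283,243), i.e. raw (260,200). Next I'll make metric top-down patches, since the initial spring-back may also still be going on.

```bash
cat >> h.py <<'E'
def proj(d,P):
    P=np.atleast_2d(P);E=d['extrinsics'];c=P@E[:3,:3].T+E[:3,3];q=c[:,:2]/c[:,2:]
    q=q*(1+float(d['k1'])*(q**2).sum(1,keepdims=True));K=d['intrinsics']
    return q*[K[0,0],K[1,1]]+K[:2,2]
def ortho(d,cx,cy,z,half=.08,n=560):
    # image up=+x, left=+y, mm scale n/(2*half)
    a=np.linspace(half,-half,n);X,Y=np.meshgrid(cx+a,cy+a,indexing='ij')
    p=proj(d,np.c_[X.ravel(),Y.ravel(),np.full(X.size,z)]).reshape(n,n,2).astype(np.float32)
    return cv2.remap(d['img'],p[...,0],p[...,1],cv2.INTER_CUBIC)[:,:,::-1]
E
python3 - <<'E'
from h import *
d=load('t0')
im=d['img'].astype(int);r=d['range_z']
H,W=r.shape
# knob top points: height>.06, redness
def top(mask,name,u0,v0,u1,v1):
    P=[];Q=[]
    for v in range(v0,v1):
        for u in range(u0,u1):
            if mask[v,u]:
                w=world(d,u,v)
                if .06<w[2]<.08: P.append(world(d,u,v,.071)[:2])
    P=np.array(P,np.float32);print(name,len(P),P.mean(0),cv2.minAreaRect(P*1000))
    return P.mean(0)
R=im[...,0]>1.8*im[...,1]
B=im[...,2]>1.5*im[...,0]
a=top(R,'red',240,185,285,220); b=top(B,'blue',155,185,190,225)
o=[np.hstack([ortho(d,*c,z,n=390) for z in(.026,.071)]) for c in(a,b)]
cv2.imwrite('pics/o0.png',cv2.resize(np.vstack(o),(600,600)))
cv2.imwrite('pics/o0r.png',ortho(d,*a,.026)); cv2.imwrite('pics/o0b.png',ortho(d,*b,.026))
E
```

```text
red 99 [ 0.541838   -0.21935715] ((541.5875854492188, -218.63552856445312), (16.43140983581543, 51.85033416748047), 28.12847900390625)
blue 103 [0.5259952  0.03502862] ((524.9100341796875, 34.90548324584961), (52.920772552490234, 17.325176239013672), 12.864641189575195)
```

View pics/o0r.png

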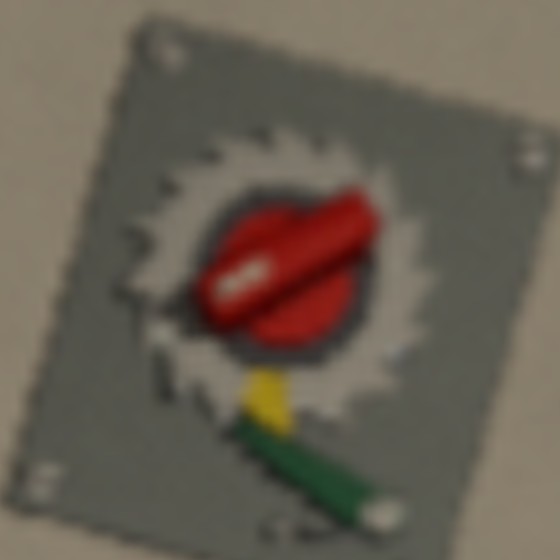

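View pics/o0b.png

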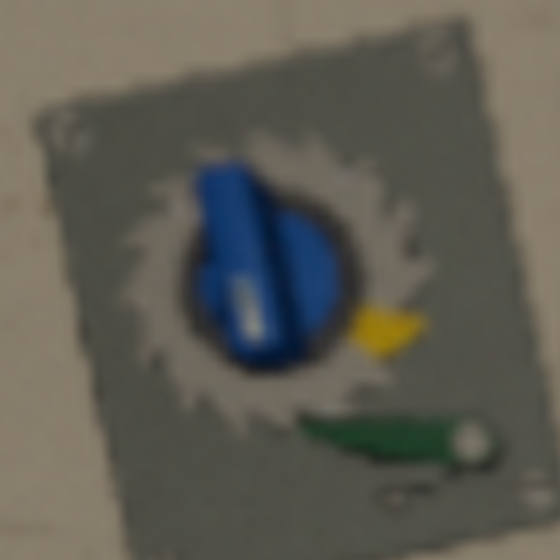

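```bash
cat >> h.py <<'E'
from scipy.spatial.transform import Rotation as Ro
def plan(tgt,th):
    """th: desired jaw axis direction angle in world xy (mod 180)"""
    o=arm.get_obs();R=Ro.from_quat(o['tcp_rot']).as_matrix();p=np.array(o['tcp_pos'])
    d=R.T@(np.array(tgt)-p)*1000
    cur=np.arctan2(R[1,1],R[0,1]); yaw=-(th-cur)   # tool x down
    yaw=(yaw+np.pi/2)%np.pi-np.pi/2
    print('t',o['time'],'tcp',p.round(4),'jaw deg',np.degrees(cur).round(1),'toolx',R[:,0].round(4),'shift mm',d.round(1),'yaw',round(yaw,3),'q',np.round(o['qpos'],2),'F',np.round(o['contact_force'],1),'op',round(float(o['opening']),4))
E
python3 - <<'E'
from h import *
plan([.5415,-.2185,.17],np.radians(29))
E
```

```text
t 0.1 tcp [0.2459 0.5466 0.2219] jaw deg 65.8 toolx [-9.0e-04 -1.5e-03 -1.0e+00] shift mm [  52.7 -576.4  583.5] yaw 0.642 q [ 1.03  0.36  1.51  0.    1.27 -0.12] F [-0.1  0.2 -0.1] op 0.0877
```

```bash
python3 -m inch '[{"dx":0,"dy":-36,"dz":36,"yaw":0.04},{"dx":0,"dy":-72,"dz":73,"yaw":0.08},{"dx":0,"dy":-108,"dz":109,"yaw":0.12},{"dx":0,"dy":-144,"dz":146,"yaw":0.16},{"dx":0,"dy":-180,"dz":182,"yaw":0.2}]' 1 30; python3 -c "
from h import *
plan([.5415,-.2185,.17],np.radians(29))"
```

```text
time: 0.72
tcp_pos: [0.3382, 0.3062, 0.222]
tcp_rot: [0.216, 0.673, -0.218, 0.673]
contact_force: [1.0, -0.2, -0.0]
opening: 0.0879
t 0.725 tcp [0.3382 0.3062 0.222 ] jaw deg 54.3 toolx [-0.001  -0.0017 -1.    ] shift mm [  52.7 -307.   471.5] yaw 0.441 q [ 0.58  0.15  1.81 -0.    1.19 -0.36] F [ 1.  -0.2 -0. ] op 0.0879
```

```bash
python3 -m inch '[{"dx":0,"dy":-31,"dz":47,"yaw":0.04},{"dx":0,"dy":-61,"dz":94,"yaw":0.08},{"dx":0,"dy":-92,"dz":141,"yaw":0.13},{"dx":0,"dy":-123,"dz":188,"yaw":0.17},{"dx":0,"dy":-153,"dz":235,"yaw":0.22}]'; python3 -c "
from h import *
plan([.5415,-.2185,.17],np.radians(29))"
```

```text
time: 1.35
tcp_pos: [0.4397, 0.0429, 0.2222]
tcp_rot: [0.289, 0.645, -0.291, 0.645]
contact_force: [1.3, -0.4, 0.4]
opening: 0.088
t 1.35 tcp [0.4397 0.0429 0.2222] jaw deg 41.6 toolx [-0.001  -0.0015 -1.    ] shift mm [ 52.5 -97.2 263.1] yaw 0.219 q [-0.06  0.13  1.83 -0.    1.18 -0.78] F [ 1.3 -0.4  0.4] op 0.088
```

```bash
python3 - <<'E'
from h import *
d=snap('top','t1');snap('scene','s1')
im=d['img'].astype(int)
R=im[...,0]>1.8*im[...,1]
P=np.array([world(d,u,v,.071)[:2] for v in range(185,222) for u in range(238,285) if R[v,u] and .06<world(d,u,v)[2]<.08],np.float32)
print(len(P),P.mean(0),cv2.minAreaRect(P*1000))
w,V=np.linalg.eigh(np.cov((P-P.mean(0)).T));print(np.degrees(np.arctan2(V[1,1],V[0,1])))
o=np.hstack([ortho(d,.5415,-.2185,z,half=.07,n=390) for z in(.026,.071)])
cv2.imwrite('pics/o1.png',o)
E
```

```text
98 [ 0.5420087  -0.21971926] ((541.5875244140625, -218.635498046875), (16.431396484375, 51.8502311706543), 28.1278018951416)
119.01142423175362
```

View pics/o1.png

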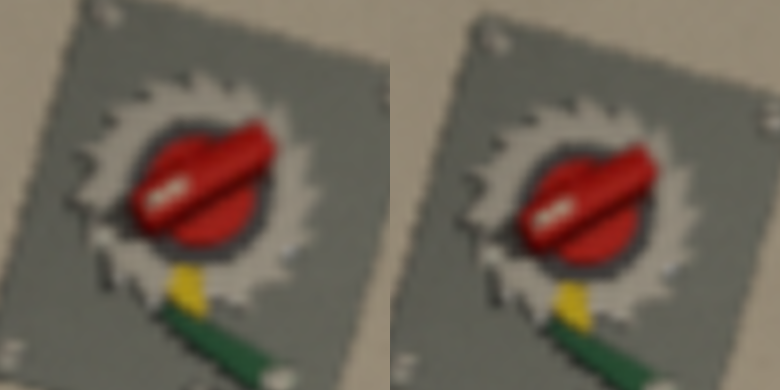

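View pics/t1.png

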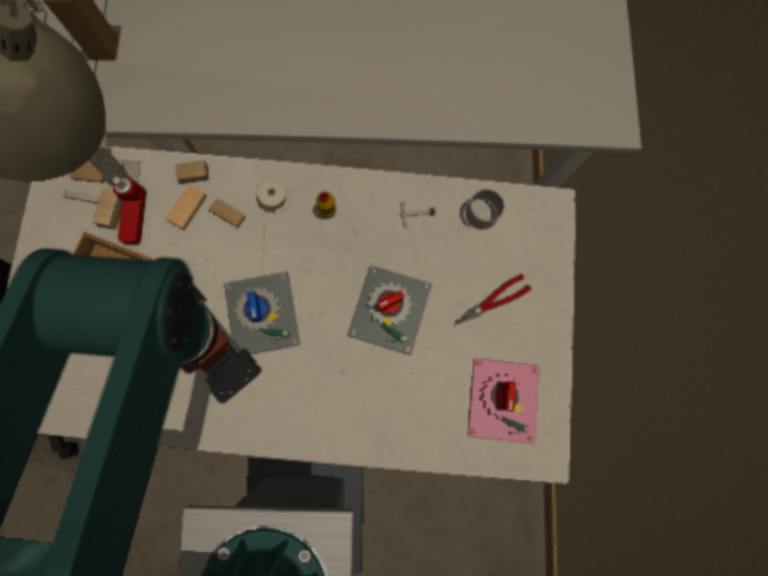

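The second look, after the spring-back, is unchanged. The bar is about 60° clockwise of vertical on a plate tilted 15°, and yellow sits one tooth before the pawl tip, so the wheel is at 0.785. I need a turn of about 0.59 rad. Now moving above the knob.

```bash
python3 -m inch '[{"dy":-20,"dz":53,"yaw":0.05},{"dy":-40,"dz":105,"yaw":0.09},{"dy":-59,"dz":158,"yaw":0.13},{"dx":10,"dy":-78,"dz":210,"yaw":0.17},{"dx":30,"dy":-97,"dz":263,"yaw":0.22}]'; python3 -c "
from h import *
plan([.542,-.219,.11],np.radians(29))"
```

```text
t 1.45 tcp [0.4418 0.0403 0.2224] jaw deg 41.3 toolx [ 8.0e-04 -3.6e-03 -1.0e+00] shift mm [113.4 -95.6 260.6] yaw 0.215 q [-0.06  0.13  1.83 -0.    1.18 -0.78] F [ 0.4  0.5 -1.1] op 0.088$[0]: bad value
```

```bash
python3 -m inch '[{"dx":0,"dy":-20,"dz":53,"yaw":0.05},{"dx":0,"dy":-40,"dz":105,"yaw":0.09},{"dx":0,"dy":-59,"dz":158,"yaw":0.13},{"dx":10,"dy":-78,"dz":210,"yaw":0.17},{"dx":30,"dy":-96,"dz":261,"yaw":0.21}]'; python3 -c "
from h import *
plan([.542,-.219,.11],np.radians(29))"
```

```text
time: 2.08
tcp_pos: [0.543, -0.2202, 0.1936]
tcp_rot: [0.357, 0.609, -0.358, 0.611]
contact_force: [-0.1, -0.9, 0.2]
opening: 0.0877
t 2.075 tcp [ 0.543  -0.2202  0.1936] jaw deg 29.2 toolx [ 0.0022 -0.0037 -1.    ] shift mm [83.6 -0.3 -1.9] yaw 0.004 q [-0.5   0.36  1.58 -0.    1.19 -1.01] F [-0.1 -0.9  0.2] op 0.0877
```

```bash
python3 -m inch '[{"dx":50,"dy":0,"dz":-1.5,"yaw":0},{"dx":95,"dy":0,"dz":-1.5,"yaw":0},{"dx":130,"dy":0,"dz":-1.5,"yaw":0},{"dx":158,"dy":0,"dz":-1.5,"yaw":0},{"dx":158,"dy":0,"dz":-1.5,"yaw":0}]'; python3 -c "
from h import *
plan([.542,-.219,.034],np.radians(29));snap('scene','s2');d=load('s2');crop(d,'s2c',190,160,310,250,6)"
```

```text
time: 2.7
tcp_pos: [0.5407, -0.2173, 0.0334]
tcp_rot: [0.357, 0.611, -0.358, 0.609]
contact_force: [0.0, 0.1, -0.5]
opening: 0.088
t 2.7 tcp [ 0.5407 -0.2173  0.0334] jaw deg 29.3 toolx [-2.8e-03 -7.0e-04 -1.0e+00] shift mm [-0.6  0.3  2.1] yaw 0.005 q [-0.5   0.56  1.72 -0.    0.86 -1.01] F [ 0.   0.1 -0.5] op 0.088
```

View pics/s2c.png

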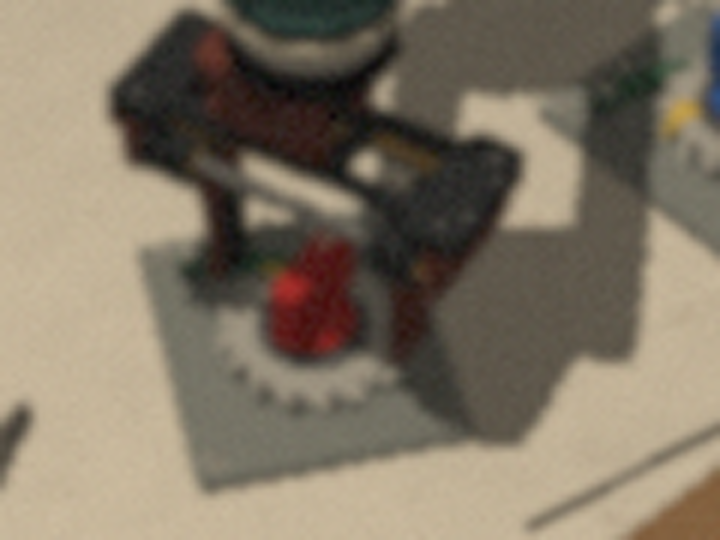

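The open fingers straddle the red knob in crop (210-420, 150-350), with the knob at (310,300). Closing now.

```bash
python3 -m inch '[{"dx":0,"dy":0,"dz":2,"yaw":0},{"dx":0,"dy":0,"dz":2,"yaw":0},{"dx":0,"dy":0,"dz":2,"yaw":0},{"dx":0,"dy":0,"dz":2,"yaw":0},{"dx":0,"dy":0,"dz":2,"yaw":0}]' 0 25; python3 -c "
from h import *
plan([.542,-.219,.034],np.radians(29));print(arm.get_obs()['wrist_torque'])"
```

```text
time: 3.38
tcp_pos: [0.543, -0.2199, 0.0351]
tcp_rot: [0.357, 0.61, -0.358, 0.611]
contact_force: [-0.5, 0.1, 0.3]
opening: 0.0413
t 3.375 tcp [ 0.543  -0.2199  0.0351] jaw deg 29.3 toolx [ 0.     -0.0023 -1.    ] shift mm [ 1.1 -0.4 -1.3] yaw 0.005 q [-0.5   0.56  1.72 -0.    0.86 -1.01] F [-0.5  0.1  0.3] op 0.0413
[-0.03918624  0.01675423 -0.04727702]
```

```bash
python3 -m inch '[{"dx":1,"dy":0,"dz":-1,"yaw":0},{"dx":1,"dy":0,"dz":-1,"yaw":0},{"dx":1,"dy":0,"dz":-1,"yaw":0},{"dx":1,"dy":0,"dz":-1,"yaw":0},{"dx":1,"dy":0,"dz":-1,"yaw":0}]' 0 25; python3 -c "
from h import *
plan([.542,-.219,.034],np.radians(29));print(arm.get_obs()['wrist_torque'])"
```

```text
time: 4.0
tcp_pos: [0.5419, -0.2191, 0.034]
tcp_rot: [0.357, 0.61, -0.358, 0.61]
contact_force: [-3.2, -1.8, 0.0]
opening: 0.0155
t 4.0 tcp [ 0.5419 -0.2191  0.034 ] jaw deg 29.3 toolx [-0.001  -0.0023 -1.    ] shift mm [-0.   0.2 -0. ] yaw 0.005 q [-0.5   0.56  1.72 -0.    0.86 -1.01] F [-3.2 -1.8  0. ] op 0.0155
[-0.33375812  0.39909981  0.10401037]
```

```bash
python3 -m inch '[{"dx":0,"dy":-0.3,"dz":0,"yaw":0.1},{"dx":0,"dy":-0.3,"dz":0,"yaw":0.2},{"dx":0,"dy":-0.3,"dz":0,"yaw":0.3},{"dx":0,"dy":-0.3,"dz":0,"yaw":0.4},{"dx":0,"dy":-0.3,"dz":0,"yaw":0.4}]'; python3 -c "
from h import *
plan([.542,-.219,.034],np.radians(29)-.59);print(arm.get_obs()['wrist_torque'])"
```

```text
time: 4.62
tcp_pos: [0.5426, -0.2189, 0.034]
tcp_rot: [0.471, 0.526, -0.472, 0.528]
contact_force: [2.8, 2.1, -2.1]
opening: 0.0159
t 4.625 tcp [ 0.5426 -0.2189  0.034 ] jaw deg 6.4 toolx [ 7.e-04 -2.e-03 -1.e+00] shift mm [-0.  -0.6  0. ] yaw 0.195 q [-0.5   0.56  1.72 -0.    0.86 -0.61] F [ 2.8  2.1 -2.1] op 0.0159
[ 0.33400952 -0.39270225  0.05936386]
```

```bash
python3 -m inch '[{"dx":0,"dy":-0.3,"dz":0,"yaw":0.1},{"dx":0,"dy":-0.3,"dz":0,"yaw":0.19},{"dx":0,"dy":-0.3,"dz":0,"yaw":0.19},{"dx":0,"dy":-0.3,"dz":0,"yaw":0.19}]'; python3 -c "
from h import *
plan([.542,-.219,.034],np.radians(29)-.59);print(arm.get_obs()['wrist_torque']);snap('top','t3');d=load('t3');crop(d,'t3c',215,160,305,242,7);snap('scene','s3');crop(load('s3'),'s3c',190,160,310,250,6)"
```

```text
time: 5.12
tcp_pos: [0.543, -0.2189, 0.034]
tcp_rot: [-0.519, -0.48, 0.519, -0.482]
contact_force: [4.0, 1.4, -2.5]
opening: 0.0159
t 5.125 tcp [ 0.543  -0.2189  0.034 ] jaw deg -4.4 toolx [ 0.0018 -0.002  -1.    ] shift mm [-0.  -0.9  0.2] yaw 0.008 q [-0.5   0.56  1.72 -0.    0.86 -0.42] F [ 4.   1.4 -2.5] op 0.0159
[ 0.23976852 -0.47286975  0.15104654]
```

View pics/t3c.png

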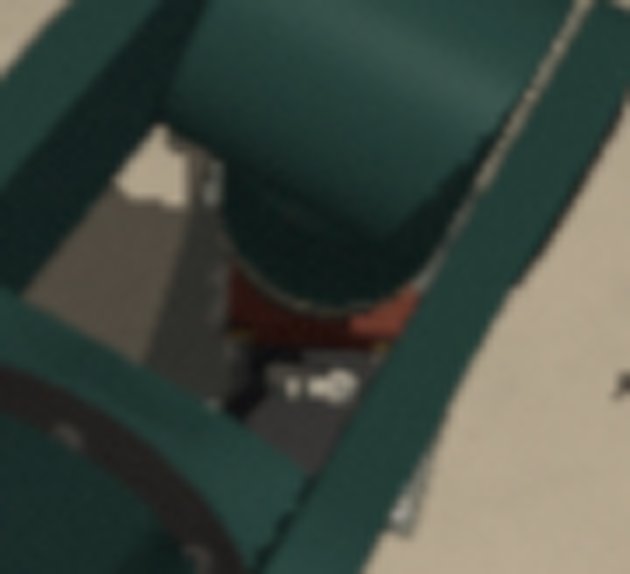

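View pics/s3c.png

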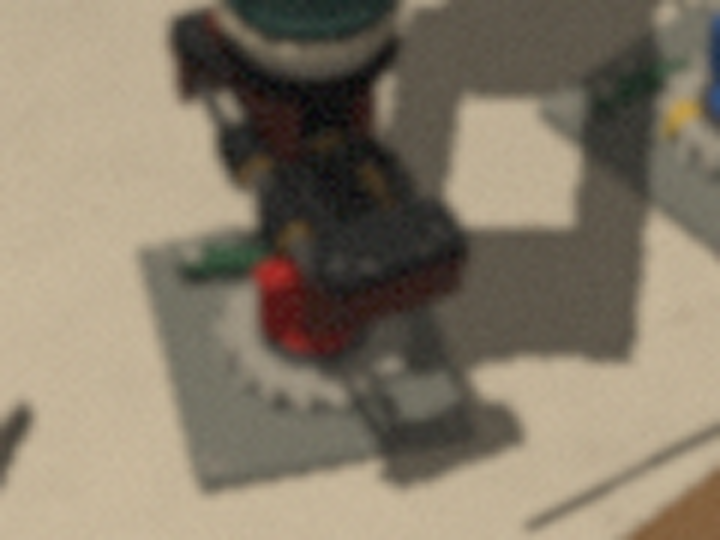

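The top view is blocked by the arm. The scene crop shows the gripper still holding the knob at (300,300), turned by 33.7° (0.588 rad). That puts the wheel near 1.37, so I'll let go.

```bash
python3 -m inch '[{"dx":0,"dy":0,"dz":0,"yaw":0},{"dx":0,"dy":0,"dz":0,"yaw":0},{"dx":0,"dy":0,"dz":0,"yaw":0},{"dx":0,"dy":0,"dz":0,"yaw":0},{"dx":0,"dy":0,"dz":0,"yaw":0}]' 1; python3 -m inch '[{"dx":0,"dy":0,"dz":0,"yaw":0},{"dx":-15,"dy":0,"dz":0,"yaw":0},{"dx":-50,"dy":0,"dz":0,"yaw":0},{"dx":-100,"dy":0,"dz":0,"yaw":0},{"dx":-150,"dy":0,"dz":0,"yaw":0}]'
```

```text
time: 5.85
tcp_pos: [0.5429, -0.219, 0.034]
tcp_rot: [-0.519, -0.479, 0.519, -0.481]
contact_force: [-0.2, -0.1, -0.8]
opening: 0.0624
time: 6.48
tcp_pos: [0.5424, -0.2186, 0.1864]
tcp_rot: [0.519, 0.479, -0.519, 0.481]
contact_force: [-0.2, -0.8, -1.5]
opening: 0.0879
```

```bash
python3 -m inch '[{"dx":-5,"dy":-24,"dz":-48,"yaw":0},{"dx":-10,"dy":-48,"dz":-96,"yaw":0},{"dx":-10,"dy":-72,"dz":-144,"yaw":0},{"dx":-10,"dy":-96,"dz":-192,"yaw":0},{"dx":-10,"dy":-110,"dz":-240,"yaw":0}]'; python3 - <<'E'
from h import *
d=snap('top','t4');snap('scene','s4')
im=d['img'].astype(int)
R=im[...,0]>1.8*im[...,1]
P=np.array([world(d,u,v,.071)[:2] for v in range(180,225) for u in range(238,285) if R[v,u] and .06<world(d,u,v)[2]<.08],np.float32)
print(len(P),P.mean(0),cv2.minAreaRect(P*1000))
w,V=np.linalg.eigh(np.cov((P-P.mean(0)).T));print(np.degrees(np.arctan2(V[1,1],V[0,1])))
cv2.imwrite('pics/o4.png',ortho(d,.5415,-.2185,.026))
E
```

```text
time: 7.1
tcp_pos: [0.45, 0.0306, 0.1968]
tcp_rot: [0.519, 0.479, -0.519, 0.482]
contact_force: [1.2, 0.1, -0.1]
opening: 0.0874
95 [ 0.5412558  -0.21992087] ((540.1640625, -220.0267333984375), (17.03017234802246, 50.578277587890625), 1.4193904399871826)
97.81924936368478
```

View pics/o4.png

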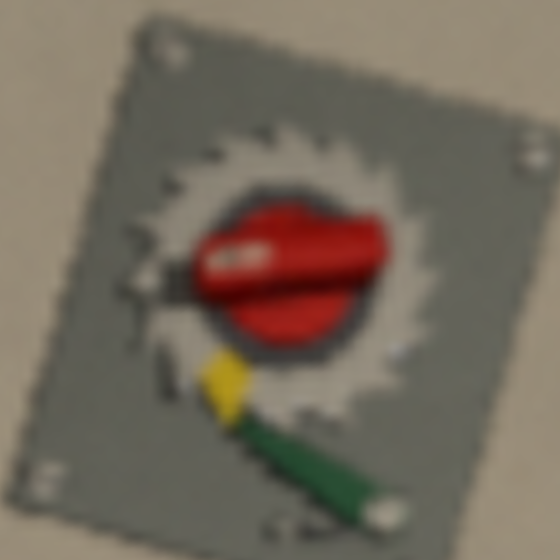

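View pics/t4.png

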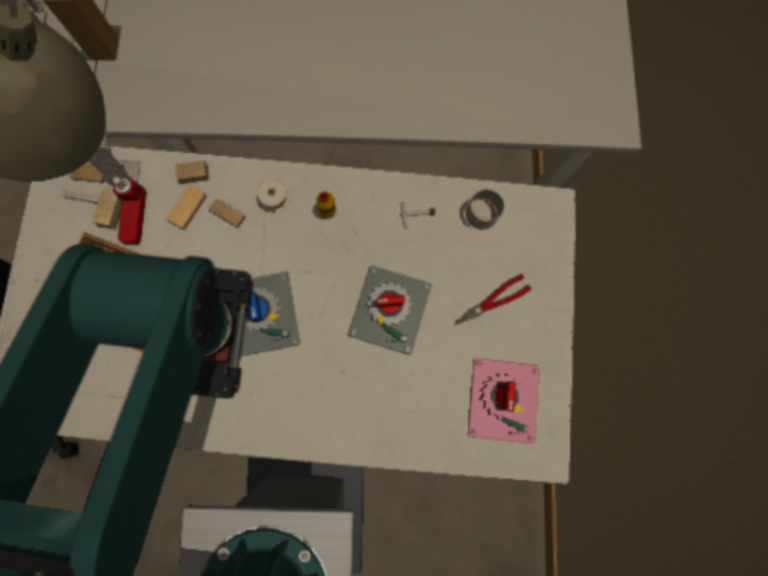

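In the patch, the yellow tooth at (228,385) now sits left of the pawl tip at (240,425), with its steep face on the tip. The bar turned 21° net, against 22.5° for one tooth. In the top view the oil bottle at (325,204), the blue knob and its yellow tooth at (274,316) haven't moved.

```bash
python3 -c "
from h import *
o=arm.get_obs();print(o['time'],o['joint_vel'].round(3));print(arm.job_done())"
```

```text
7.2 [-0.065  0.021 -0.034 -0.045 -0.017 -0.071]
the job is handed in; nothing more can be done
None
```

The red-knob tensioner on the grey plate is wound on by one tooth, and I handed the job in at 7.2 s; no verdict is reported. It started caught at 0.785. I gripped the knob, turned it 0.59 rad clockwise to about 1.37, let go and backed off.

- **Tooth:** the last top picture shows the pawl caught behind the steep face of the yellow tooth. The bar measured about 21° of net turn by a line fit, against 22.5° for one tooth. A cruder rectangle fit gave about 27°, and both agree with one tooth and not two.
- **Other objects:** the oil bottle and the blue knob and wheel look unmoved in that picture. The arm partly covered the blue tensioner's plate there. I compared these by eye and did not measure them.
- **Forces:** the wrist force readings I saw stayed under 6 N, and the gripper was clear of everything at the end. The arm's joints still read small speeds, up to 0.07 rad/s, when I handed in.

One move was refused because its rows left out a value; I sent it again complete, with no effect on the job.

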